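# Toggle to off, then pull the blown fuse

## Robot

A 6-joint arm with a two-finger parallel gripper is mounted at the origin on the work surface. World frame = base frame: x ahead of the robot, y to its left, z up, the work surface at z = 0. Lengths are in m, angles in rad, forces in N, time in s.
With the tool pointing down it reaches from about 0.225 to 0.725 m from the base axis. Payload 3.1 kg.
Tool frame: the origin (TCP) lies on the mounting face of the last link; the fingertips stand 173 mm ahead of it and the grasp point (between the pads) lies 155 mm ahead of it; z points along the fingers, y is the line along which they close (so a half turn about z gives the same grasp; the last joint's range is limited). The gripper opens to 85 mm and grips with 20 to 120 N. Pads are 22 mm wide; open, the fingers measure 114 mm over their backs; the gripper's body (76 mm by 85 mm) begins 54 mm behind the grasp point. The pads swing forward as they close: fully open they stand 13 mm farther back than shut.
Start: joints at [-1.279, 0.048, 0.099, 1.622, 0, 1.443], TCP at [0.214, -0.479, 0.405] pointing down, gripper open.
Joint ranges: [-2.91, 2.91], [-0.99, 1.94], [-1.21, 1.42], [-2.12, 2.29], [-1.49, 1.47], [-3.14, 3.14]. Speed limits (rad/s): [2.79, 2.79, 3.14, 3.14, 3.14, 3.14].

## Interface

Orientations are given as [roll, pitch, yaw] about the fixed x, y, z axes, in that order (R = Rz(yaw) Ry(pitch) Rx(roll)).
In Python, from workcell import robot, optics, job_done gives the robot as it stands (robot), with the cameras (optics) and the job as plain functions.
- The arm moves only by the shell command python3 jog.py 'ROWS' [FORCE]. ROWS is a JSON list of rows, 1 to 8 of them, each written [opening, [dx, dy, dz], [rx, ry, rz]]: the finger opening in m, then dx, dy, dz in normalised numbers (1 is 1 m), then a rotation vector rx, ry, rz in parts of the range, where 1.0 means pi rad; each row is the pose to reach, as a shift and turn from the pose commanded when the command began, along the tool's axes at that moment; what a row does not reach only later rows make up. A row lasts 1/10 s, in which the tool goes at most 0.05 m and 0.15 rad, less where a joint would pass 70% of its speed; a pose out of reach is approached as far as the arm can. The fingers move at their own pace and stop on an object; FORCE is the grip in N (left out, the last holds). Time passes only in rows, so rows that do not move let the fingers close. It prints the time, the measured TCP pose, the force, the opening and the grip force at its end. No shift or turn number may pass 1 either way. Input that does not fit is refused with a message, and nothing moves.
- robot.get_state(): the state, without advancing time (a new reading comes with each control period).
- optics.read_camera(name): name is "scene" or "top" or "wrist"; returns a dict with "image" (480x640x3 uint8, red, green, blue), "fx", "fy", "cx", "cy" (pixels), "D" ([k1, k2, p1, p2, k3] as OpenCV has them; the pictures are not rectified), "extrinsics" (4x4, takes a point from camera to world coordinates); the wrist camera has in their place "tool_from_camera" (4x4, takes a point from camera to tool coordinates, whose origin is the TCP and whose axes are the flange's). Camera axes: x right, y down, z forward; pixel columns grow to the right and rows downward; lengths in m; the calibration is good to about 2 mm. A picture is of the moment at which its call begins: read the wrist's pose just before it. There is no depth.
- job_done(): hands the job in; it is judged then, once.
The state is a dict: "clock": time; "joints": joint angles; "dq": joint speeds; "effort": joint torques, N m; "position": TCP position; "ee_rot": TCP orientation; "contact_force": force on the tool from outside, world axes, zero at the start; "torque": the same for the moment, N m; "grip_width": finger opening in m; "grasp_force": force on a finger pad.
Only numpy, scipy, OpenCV 4.12 (cv2) and the standard library are available. Lean on these libraries where they do the work, as an engineer would, in place of code of your own. Each camera call takes 0.05 s, during which the arm holds its last target. There are 200 camera calls.

## Task

The test station tripped with the turntable's direction toggle still thrown over. Set the toggle on the control box to its centre off position and let it go, then pull the blown fuse out of the holder on the turntable and lay it flat in the scrap tray. Leave the two good fuses on the mat where they are.

Things in the scene. Friction and masses are not known exactly. Their poses are not given: they have to be found in the camera images.
- switch_box: Grey die-cast control box of the turntable drive, fixed, 104 (its x) x 154 (its y) x 65 mm high. Origin: centre of its underside, on the rubber mat (top at z = 0.003). The toggle's pivot is 70 mm above the origin. A speed dial and a dark lamp stand on the lid 34 mm to +x and 48 mm to +y and -y of the toggle, up to 80 mm above the underside. Box and scrap tray flank the turntable; sides vary
- toggle (a joint): Forward-off-reverse toggle, a tapered metal bat on the box's lid. Angle, rad: 0 upright = centre off; positive leans to the box's +y; +0.37 and -0.37 are the two thrown positions (stops). It starts thrown to the positive side. A sprung detent: let go within 0.15 rad of upright it springs upright; beyond 0.2 it springs over to the thrown position. Moving it takes about 5 N at the grip point
- toggle_grip (a point): Point on the toggle's axis 48 mm from its pivot, moving with it: 118 mm above the box's underside when upright, 17 mm to the side when thrown. The bat is 17 mm in diameter here, tapers to 8 mm at the lid and ends 14 mm beyond this point
- turntable: Round aluminium turntable, 240 mm in diameter, top face 30 mm above its underside, locked by its drive: it cannot turn. Origin: centre of its underside. Carries the grey fuse holder: base 164 mm (along the turntable's x) x 40 x 8 mm, centred 30 mm to its +y. Two low clamp blocks, up to 48 mm above the underside, stand 72 mm to +x and -x and 32 mm to -y of the centre
- holder (a point): Middle of the fuse holder, on a seated fuse's axis, 69.5 mm above the turntable's underside; x along the fuse. Two spring clips on pedestals stand 52 mm to +x and -x of it, 80 mm between the pedestals, tops 17 mm above it; between them it is free down to the holder's base, 31 mm below. The clips hold the fuse's caps; pulled straight up (under 12 N) it is free within 10 mm
- fuse: The blown fuse, in the holder's clips at the start: white ceramic tube 19 mm in diameter with silver end caps 20 mm in diameter and 22 mm long; 127 mm long in all, about 95 g. Origin: its middle, on its axis; its x axis runs along it, at the start parallel to the turntable's x. It can roll on a flat surface
- spare_a: A good fuse lying on the mat beyond the turntable, same make and size as the blown one; origin at its middle, x along it. Not to be moved
- spare_b: The other good fuse lying on the mat beyond the turntable, the same make and size; origin at its middle, x along it. Not to be moved
- tray: Scrap tray of bare aluminium, open on top, 200 mm (its x) x 120 mm (its y) x 35 mm high, walls and floor 3 mm, fixed and empty. Origin: centre of its underside, on the mat; the inner floor is 3 mm above it. A fuse lying flat in it has its axis 13 mm above the origin

How it is judged:
By the outcome, as a careful person would: the job done as asked, in the order asked, and still so for the second after the job is handed in, with the robot touching nothing.
It also fails if it takes over 58 s, if anything falls off the work surface, if the arm or the gripper's body presses on something with over 40 N, if the wrist force passes 120 N, or if a joint passes its speed limit or range.

## Working session

There is one attempt and no reset: what is moved stays moved. The work goes in short steps, Python scripts to look and compute and a shell command to move; the robot and the scene stay as the last step left them, time stands still between calls to the robot, and variables do not carry over. Pictures are saved under pics/ and viewed, at most 10 in all, crops included, and the job is handed in when it is done.

```bash
ls; mkdir -p pics; cat > h.py <<'E'
from workcell import robot, optics, job_done
import numpy as np, cv2, json
def grab(n,f):
    s=robot.get_state(); c=optics.read_camera(n); c['state']=s
    cv2.imwrite(f'pics/{f}.png',c['image'][:,:,::-1])
    np.save(f'pics/{f}.npy',c,allow_pickle=True); return c
def load(f): return np.load(f'pics/{f}.npy',allow_pickle=True).item()
E
python3 - <<'E'
from h import *
for n in('scene','top'):
    c=grab(n,n+'0'); print(n,c['fx'],c['fy'],c['cx'],c['cy'],c['D'],np.round(c['extrinsics'],3).tolist())
s=robot.get_state(); print(s)
E
```

```text
jog.py
pics
workcell.py
scene 597.8694081806677 597.8694081806677 318.3416288934188 242.72562815823048 [0.04450513 0.         0.         0.         0.        ] [[-0.309, 0.675, -0.67, 1.475], [0.951, 0.209, -0.229, 0.306], [-0.014, -0.708, -0.706, 1.019], [0.0, 0.0, 0.0, 1.0]]
top 434.8123054087423 434.8123054087423 322.90449140639595 244.32377713827995 [-0.09198628  0.          0.          0.          0.        ] [[0.013, -0.995, 0.104, 0.542], [-1.0, -0.014, -0.012, 0.009], [0.013, -0.104, -0.995, 0.918], [0.0, 0.0, 0.0, 1.0]]
{'clock': 0.1, 'joints': array([-1.27878933e+00,  4.87116960e-02,  9.77132135e-02,  1.62198385e+00,
        1.24254388e-05,  1.44301397e+00]), 'dq': array([ 1.46613140e-04, -7.28400756e-04,  2.53262475e-03,  1.15851016e-04,
       -7.94523182e-05,  6.22381280e-04]), 'effort': array([ 1.78241826e-03, -3.39851797e+01,  3.20934677e+01,  1.58728380e-02,
       -1.85681897e-04, -3.44703530e-06]), 'position': array([ 0.21391872, -0.47924076,  0.40359488]), 'ee_rot': array([-3.13942605e+00, -2.90897792e-04,  4.19789028e-01]), 'contact_force': array([-0.09551304,  0.64189991, -0.34309813]), 'torque': array([ 0.01381972, -0.02752849, -0.03673052]), 'grasp_force': 0.0, 'grip_width': 0.085276222129966}
```

View pics/scene0.png

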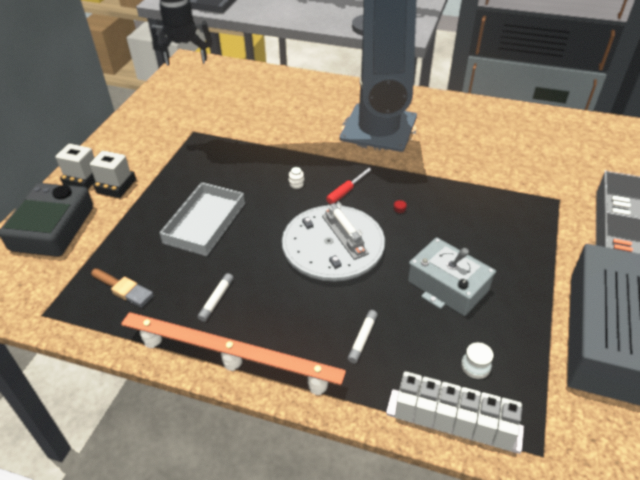

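View pics/top0.png

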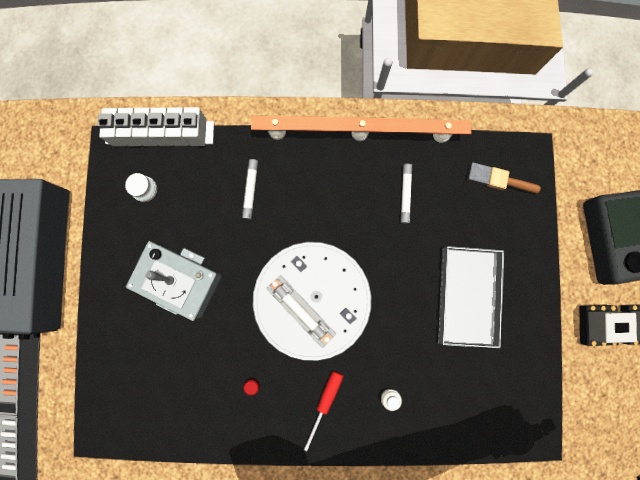

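The top view shows the box at about (172,281) with its bat leaning left, the turntable at (312,301) with the fuse from (277,284) to (325,340), the tray at (472,297) and the spares at (250,188) and (406,193). The scene view agrees, with the toggle near (460,258) and the fuse near (345,230). Next I'll enlarge the details.

```bash
python3 - <<'E'
from h import *
T=load('top0')['image'];S=load('scene0')['image']
cr=lambda I,x,y,w,h:cv2.resize(I[y:y+h,x:x+w],(400,300),interpolation=cv2.INTER_CUBIC)
m=np.vstack([np.hstack([cr(T,115,235,120,90),cr(T,252,255,120,90)]),np.hstack([cr(S,400,230,100,75),cr(S,300,195,100,75)])])
cv2.imwrite('pics/crops.png',m[:,:,::-1])
E
```

```text
(no output)
```

View pics/crops.png

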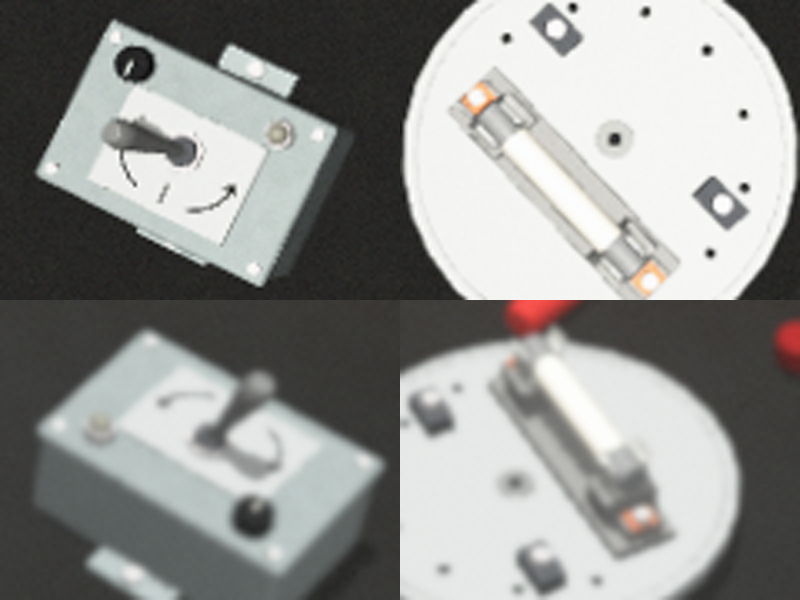

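The crops show the lid corners, the dial on the side the bat leans to (box +y), and the ceramic tube's ends between dark caps. I'll triangulate these from both views.

```bash
cat >> h.py <<'E'
def ray(c,uv):
    K=np.array([[c['fx'],0,c['cx']],[0,c['fy'],c['cy']],[0,0,1]])
    p=cv2.undistortPoints(np.array([[uv]],float),K,np.array(c['D'],float))[0,0]
    E=c['extrinsics'] if 'extrinsics' in c else c['E']
    d=E[:3,:3]@np.array([p[0],p[1],1]); return E[:3,3],d/np.linalg.norm(d)
def plane(c,uv,z):
    o,d=ray(c,uv); return o+d*(z-o[2])/d[2]
def tri(*cu):
    A=np.zeros((3,3));b=np.zeros(3); R=[ray(*x) for x in cu]
    for o,d in R:
        P=np.eye(3)-np.outer(d,d); A+=P; b+=P@o
    X=np.linalg.solve(A,b); return X,max(np.linalg.norm((np.eye(3)-np.outer(d,d))@(X-o)) for o,d in R)
def wrist(f):
    from scipy.spatial.transform import Rotation as Rn
    c=grab('wrist',f); s=c['state']; T=np.eye(4); T[:3,:3]=Rn.from_euler('xyz',s['ee_rot']).as_matrix(); T[:3,3]=s['position']
    c['E']=T@c['tool_from_camera']; np.save(f'pics/{f}.npy',c,allow_pickle=True); return c
E
python3 - <<'E'
from h import *
T=load('top0');S=load('scene0')
t1=lambda x,y:(115+x*.3-.35,235+y*.3-.35)
t2=lambda x,y:(252+(x-400)*.3-.35,255+y*.3-.35)
s1=lambda x,y:(400+x/4-.4,230+(y-300)/4-.4)
s2=lambda x,y:(300+(x-400)/4-.4,195+(y-300)/4-.4)
P={'TL':(t1(113,20),s1(283,574)),'TR':(t1(340,128),s1(38,430)),'BR':(t1(262,286),s1(148,330)),'BL':(t1(37,175),s1(384,465)),
'dial':(t1(134,64),s1(253,510)),'lamp':(t1(280,132),s1(100,428)),'tip':(t1(120,131),s1(260,383)),
'fA':(t2(508,138),s2(622,452)),'fB':(t2(613,242),s2(547,362)),
'tr1':((447,247),(162,237)),'tr2':((503,250),(205,185+200/3)) }
for k,(a,b) in P.items():
    X,e=tri((T,a),(S,b)); print(k,X.round(4),round(e,4))
for k in('TL','TR','BR','BL'): print(k,plane(T,P[k][0],.068).round(4))
for k in('fA','fB'): print(k,plane(T,P[k][0],.003+.0695).round(4))
for p in((447,247),(503,250),(500,348),(439,343)): print('tray',plane(T,p,.038).round(4))
# tray and turntable masks
I=T['image']; g=cv2.cvtColor(I,cv2.COLOR_RGB2GRAY)
for nm,I in(('T',T['image']),('S',S['image'])):
    g=cv2.cvtColor(I,cv2.COLOR_RGB2GRAY); n,l,st,ce=cv2.connectedComponentsWithStats((g>110).astype('uint8'))
    for i in range(1,n):
        if 150<st[i,4]<15000:
            ct=cv2.findContours((l==i).astype('uint8'),0,1)[0][0]; print(nm,st[i].tolist(),cv2.boxPoints(cv2.minAreaRect(ct)).round(1).tolist())
E
```

```text
TL [0.6335 0.3451 0.0687] 0.0003
TR [0.5717 0.2057 0.0692] 0.0005
BR [0.479  0.2484 0.0707] 0.0002
BL [0.5409 0.3862 0.0681] 0.001
dial [0.6066 0.3248 0.0824] 0.0012
lamp [0.5687 0.2383 0.0781] 0.0009
tip [0.5656 0.3133 0.1322] 0.0002
fA [0.5294 0.0721 0.0809] 0.0004
fB [0.4713 0.0107 0.0831] 0.0008
tr1 [ 0.6494 -0.2983  0.0605] 0.05
tr2 [ 0.6206 -0.3241  0.0187] 0.0549
TL [0.6335 0.3457 0.068 ]
TR [0.5716 0.2065 0.068 ]
BR [0.4788 0.2494 0.068 ]
BL [0.5406 0.3872 0.068 ]
fA [0.5291 0.0732 0.0725]
fB [0.4702 0.0115 0.0725]
tray [ 0.6324 -0.2562  0.038 ]
tray [ 0.6278 -0.3751  0.038 ]
tray [ 0.427  -0.3647  0.038 ]
tray [ 0.4375 -0.2377  0.038 ]
T [243, 159, 14, 59, 530] [[241.60000610351562, 216.8000030517578], [248.1999969482422, 158.3000030517578], [257.6000061035156, 159.39999389648438], [250.89999389648438, 217.89999389648438]]
T [469, 163, 71, 29, 883] [[467.70001220703125, 179.1999969482422], [472.20001220703125, 161.3000030517578], [541.7999877929688, 178.6999969482422], [537.4000244140625, 196.60000610351562]]
T [401, 164, 11, 59, 496] [[400.3999938964844, 221.6999969482422],
[... 2435 characters left out ...]
 [[196.89999389648438, 314.6000061035156], [225.8000030517578, 271.20001220703125], [234.1999969482422, 276.79998779296875], [205.1999969482422, 320.20001220703125]]
S [422, 291, 23, 17, 185] [[420.70001220703125, 296.1000061035156], [425.0, 289.1000061035156], [445.29998779296875, 301.79998779296875], [441.0, 308.79998779296875]]
S [349, 310, 28, 51, 536] [[346.79998779296875, 356.6000061035156], [368.8999938964844, 308.1000061035156], [378.70001220703125, 312.6000061035156], [356.6000061035156, 361.0]]
S [462, 342, 32, 37, 928] [[456.79998779296875, 370.8999938964844], [470.29998779296875, 337.29998779296875], [498.6000061035156, 348.6000061035156], [485.1000061035156, 382.20001220703125]]
```

The measurements hold up. Lid corners come out at z≈0.069 (0.068 expected) with sides 152×103 mm. The fuse tube's top is at z≈0.082 with an 84 mm tube, as expected. Moving to the box first.

The manual's scale: turns go in shares of pi rad. Converting my numbers, -1.2 rad / 3.1416 = -0.382.

```bash
cat >> h.py <<'E'
def to(x,y,zg,yaw):
    "shift/turn in tool axes so that the grasp point is at x,y,zg with the tool down at yaw"
    from scipy.spatial.transform import Rotation as Rn
    s=robot.get_state(); R=Rn.from_euler('xyz',s['ee_rot']); G=Rn.from_euler('xyz',[np.pi,0,yaw])
    print('shift',R.inv().apply(np.array([x,y,zg+.155])-s['position']).round(4),'turn',(R.inv()*G).as_rotvec().round(3),'q',s['joints'].round(2),'t',s['clock'],'F',s['contact_force'].round(1),'w',round(s['grip_width'],4))
E
python3 jog.py '[[0.085,[0.04,-0.035,0],[0,0,-0.0477]],[0.085,[0.08,-0.07,0],[0,0,-0.0955]],[0.085,[0.12,-0.105,0],[0,0,-0.1432]],[0.085,[0.16,-0.14,0],[0,0,-0.191]],[0.085,[0.2,-0.175,0],[0,0,-0.2387]],[0.085,[0.23,-0.21,0],[0,0,-0.2865]],[0.085,[0.26,-0.24,0],[0,0,-0.3342]],[0.085,[0.29,-0.27,0],[0,0,-0.382]]]' 40
python3 -c "
from h import *
to(.5563,.2964,.22,2.722)"
```

```text
clock: 0.9
position: [0.3688, -0.1125, 0.4044]
ee_rot: [3.142, -0.0, 1.626]
contact_force: [0.5, 0.1, 0.2]
grip_width: 0.0851
grasp_force: 0.0
shift [0.398  0.2098 0.0295] turn [ 0.    -0.    -1.096] q [-0.47 -0.31 -0.23  1.66  0.    1.05] t 0.9 F [0.5 0.1 0.2] w 0.0851
```

Converted, -1.096 rad / 3.1416 = -0.3489.

```bash
python3 jog.py '[[0.085,[0.04,0.022,0],[0,0,-0.0477]],[0.085,[0.08,0.044,0],[0,0,-0.0955]],[0.085,[0.12,0.066,0],[0,0,-0.1432]],[0.085,[0.16,0.088,0],[0,0,-0.191]],[0.085,[0.2,0.11,0],[0,0,-0.2387]],[0.085,[0.24,0.13,0],[0,0,-0.2865]],[0.085,[0.28,0.15,0],[0,0,-0.3342]],[0.085,[0.32,0.17,0],[0,0,-0.3489]]]'
python3 -c "
from h import *
wrist('w1')
to(.5563,.2964,.121,2.722)"
```

```text
clock: 1.7
position: [0.5232, 0.2152, 0.404]
ee_rot: [-3.141, -0.001, 2.72]
contact_force: [0.4, -0.6, 1.2]
grip_width: 0.0849
grasp_force: 0.0
shift [0.0021 0.0817 0.1259] turn [ 0.004 -0.003  0.002] q [0.28 0.16 0.22 1.62 0.01 0.7 ] t 1.75 F [ 4.1  4.1 -2. ] w 0.0849
```

View pics/w1.png

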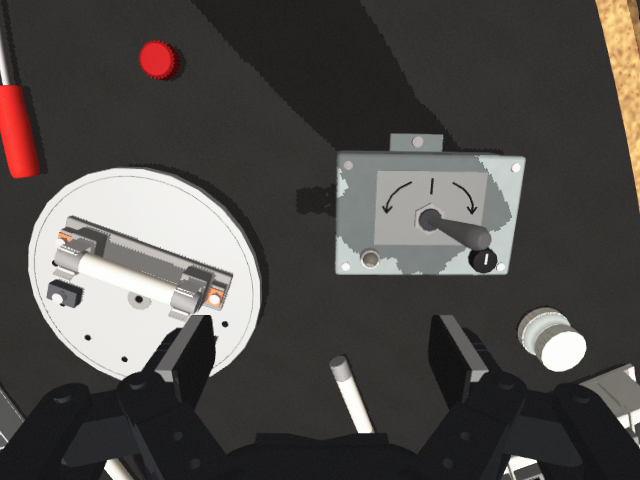

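The wrist view shows the lid's four screw corners, the bat pivot at (430,218) with its tip at (483,240), and the fuse tube from (83,263) to (177,294). I'll check these against the earlier numbers.

```bash
python3 - <<'E'
from h import *
W=load('w1');T=load('top0')
L=[plane(W,p,.068) for p in((337,152),(525,158),(507,274),(336,273))]
print(np.round(L,4)[:,:2].tolist(),np.mean(L,0).round(4),'pivot',plane(W,(430,218),.071).round(4))
print('A',plane(W,(83,263),.082).round(4),'B',plane(W,(177,294),.082).round(4))
t2=lambda x,y:(252+(x-400)*.3-.35,255+y*.3-.35)
print(tri((W,(177,294)),(T,t2(508,138))),tri((W,(83,263)),(T,t2(613,242))))
E
```

```text
[[0.4756, 0.2506], [0.5405, 0.3875], [0.6324, 0.3464], [0.5692, 0.209]] [0.5544 0.2984 0.068 ] pivot [0.555  0.2994 0.071 ]
A [0.4688 0.0196 0.082 ] B [0.5263 0.0796 0.082 ]
(array([0.52912314, 0.07326951, 0.0712244 ]), np.float64(4.2491570330180046e-05)) (array([0.46979429, 0.01139402, 0.07154218]), np.float64(0.000330859869586908))
```

Box centre agrees to 2 mm. Going sideways over it and then down, with the open fingers straddling the bat.

```bash
python3 jog.py '[[0.085,[0.002,0.04,0],[0,0,0]],[0.085,[0.004,0.082,0],[0,0,0]],[0.085,[0.004,0.082,0.04],[0,0,0]],[0.085,[0.004,0.082,0.08],[0,0,0]],[0.085,[0.004,0.082,0.11],[0,0,0]],[0.085,[0.004,0.082,0.126],[0,0,0]],[0.085,[0.004,0.082,0.126],[0,0,0]]]'
python3 -c "
from h import *
grab('scene','s2');wrist('w2')
to(.555,.2975,.121,2.722)
a=load('s2')['image'][190:310,390:550];b=load('w2')['image']
cv2.imwrite('pics/m2.png',np.hstack([cv2.resize(a,(400,300)),cv2.resize(b,(400,300))])[:,:,::-1])"
```

```text
clock: 2.45
position: [0.5515, 0.2888, 0.2737]
ee_rot: [-3.135, -0.006, 2.716]
contact_force: [-0.4, -0.1, -0.3]
grip_width: 0.0849
grasp_force: 0.0
shift [0.0015 0.0083 0.0024] turn [-0.001 -0.001 -0.006] q [0.37 0.31 0.15 1.41 0.   0.8 ] t 2.55 F [ 0.6 -0.3 -0.1] w 0.0852
```

View pics/m2.png

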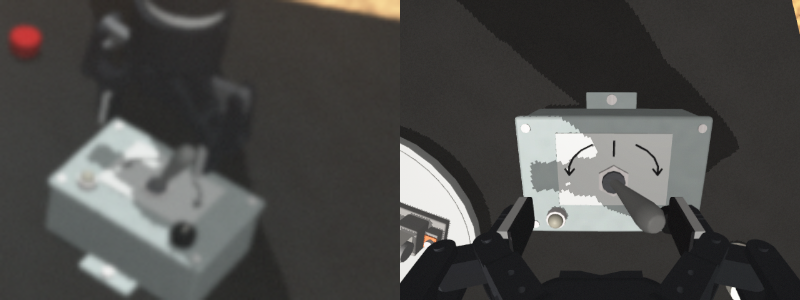

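The open fingers straddle the bat, with the right pad close to it. The tool is 8 mm short along y, so I'll correct that and then close.

Converted, -0.006 rad / 3.1416 = -0.0019.

```bash
python3 jog.py '[[0.085,[0.0015,0.008,0.002],[0,0,-0.0019]],[0.085,[0.0015,0.008,0.002],[0,0,-0.0019]],[0.085,[0.0015,0.008,0.002],[0,0,-0.0019]]]'
python3 -c "
from h import *
to(.555,.2975,.121,2.722)"
```

```text
clock: 2.85
position: [0.5555, 0.298, 0.2782]
ee_rot: [3.14, 0.002, 2.722]
contact_force: [0.4, -0.4, -0.6]
grip_width: 0.0847
grasp_force: 0.0
shift [ 0.0002 -0.0007  0.0022] turn [0.002 0.002 0.   ] q [ 0.39  0.33  0.17  1.41 -0.    0.81] t 2.85 F [ 0.4 -0.4 -0.6] w 0.0847
```

```bash
python3 jog.py '[[0.016,[0,0,0.002],[0,0,0]],[0.016,[0,0,0.002],[0,0,0]],[0.016,[0,0,0.002],[0,0,0]],[0.016,[0,0,0.002],[0,0,0]],[0.016,[0,0,0.002],[0,0,0]],[0.016,[0,0,0.002],[0,0,0]],[0.016,[0,0,0.002],[0,0,0]],[0.016,[0,0,0.002],[0,0,0]]]' 40
python3 -c "
from h import *
to(.555,.2975,.121,2.722)"
```

```text
clock: 3.65
position: [0.5555, 0.2975, 0.2767]
ee_rot: [3.14, 0.002, 2.722]
contact_force: [-0.2, 1.4, 6.5]
grip_width: 0.0162
grasp_force: 19.2
shift [ 0.0004 -0.0002  0.0007] turn [ 0.002  0.002 -0.   ] q [ 0.39  0.33  0.16  1.4  -0.    0.81] t 3.65 F [-0.2  1.4  6.5] w 0.0162
```

Width 16 mm with grip force: the bat is held upright between the pads. Releasing, then straight up.

```bash
python3 jog.py '[[0.085,[0,0,0],[0,0,0]],[0.085,[0,0,0],[0,0,0]],[0.085,[0,0,0],[0,0,0]],[0.085,[0,0,0],[0,0,0]],[0.085,[0,0,0],[0,0,0]],[0.085,[0,0,-0.02],[0,0,0]],[0.085,[0,0,-0.06],[0,0,0]],[0.085,[0,0,-0.1],[0,0,0]]]'
python3 -c "
from h import *
wrist('w3')
to(.500,.0424,.18,3.955)"
```

```text
clock: 4.45
position: [0.5546, 0.2973, 0.3742]
ee_rot: [-3.139, -0.002, 2.722]
contact_force: [1.2, 0.1, 0.5]
grip_width: 0.085
grasp_force: 0.0
shift [-0.0529 -0.2562  0.0474] turn [ 0.002  0.012 -1.233] q [ 0.39  0.32  0.37  1.61 -0.    0.81] t 4.5 F [ 1.  -0.1  5. ] w 0.0849
```

View pics/w3.png

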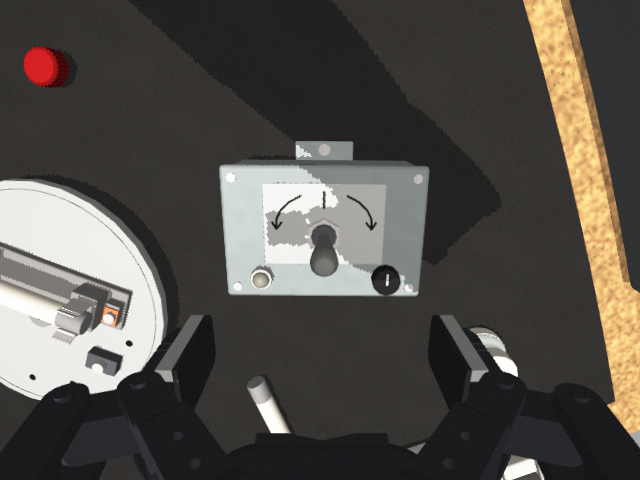

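The toggle stands upright: pivot and tip are both at column ~323, in line with the centre mark. On to the fuse.

Converted, -1.2 rad / 3.1416 = -0.382.

```bash
python3 jog.py '[[0.085,[-0.007,-0.035,0],[0,0,-0.0477]],[0.085,[-0.014,-0.07,0],[0,0,-0.0955]],[0.085,[-0.02,-0.1,0],[0,0,-0.1432]],[0.085,[-0.027,-0.13,0],[0,0,-0.191]],[0.085,[-0.034,-0.165,0],[0,0,-0.2387]],[0.085,[-0.04,-0.2,0],[0,0,-0.2865]],[0.085,[-0.047,-0.23,0],[0,0,-0.3342]],[0.085,[-0.053,-0.256,0],[0,0,-0.382]]]'
python3 jog.py '[[0.085,[0,0,0],[0,0,-0.0095]],[0.085,[0,0,0],[0,0,-0.0095]]]'
python3 -c "
from h import *
wrist('w4')
to(.500,.0424,.18,3.955)"
```

```text
clock: 5.3
position: [0.4985, 0.0407, 0.3747]
ee_rot: [-3.141, -0.0, -2.356]
contact_force: [0.8, -0.5, 0.2]
grip_width: 0.0854
grasp_force: 0.0
clock: 5.5
position: [0.4991, 0.0418, 0.3747]
ee_rot: [3.141, 0.001, -2.334]
contact_force: [-0.1, -0.9, -1.1]
grip_width: 0.0853
grasp_force: 0.0
shift [-0.0006 -0.0006  0.0397] turn [ 0.     0.001 -0.005] q [-0.05 -0.02 -0.03  1.56  0.   -0.86] t 5.55 F [ 0.1  0.7 -0.2] w 0.0853
```

View pics/w4.png

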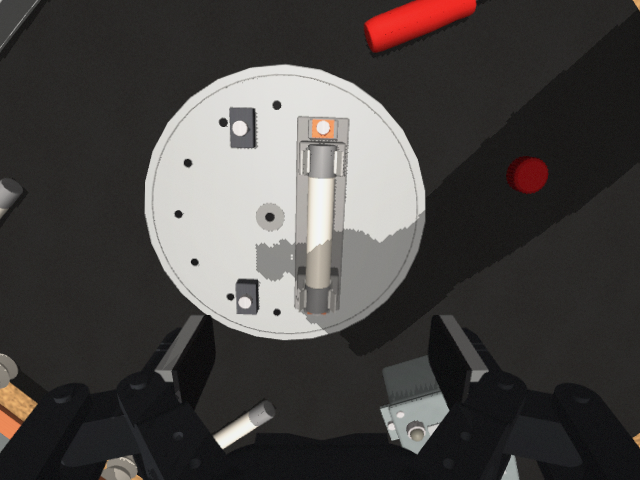

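The fuse sits below, nearly along image columns, with tube ends at (321,177) and (318,289).

```bash
python3 - <<'E'
from h import *
W1=load('w1');W=load('w4');T=load('top0');S=load('scene0')
t2=lambda x,y:(252+(x-400)*.3-.35,255+y*.3-.35)
s2=lambda x,y:(300+(x-400)/4-.4,195+(y-300)/4-.4)
o={}
for k,v in{'B':[(W,(318,289)),(W1,(177,294)),(T,t2(508,138)),(S,s2(622,452))],'A':[(W,(321,177)),(W1,(83,263)),(T,t2(613,242)),(S,s2(547,362))]}.items():
    print(k,[plane(*x,.0725).round(4)[:2].tolist() for x in v], [tri(v[0],y)[0].round(4).tolist() for y in v[1:]],tri(*v)); o[k]=tri(*v)[0]
d=o['B']-o['A']; print((o['A']+o['B'])/2,np.linalg.norm(d),np.arctan2(d[1],d[0]))
d=plane(W,(318,289),.0725)-plane(W,(321,177),.0725); yaw=np.arctan2(d[1],d[0]); print(yaw)
m=(plane(W,(318,289),.0725)+plane(W,(321,177),.0725))/2; print(m)
to(m[0],m[1],.0725,yaw+np.pi)
E
```

```text
B [[0.5316, 0.0745], [0.5288, 0.074], [0.5291, 0.0732], [0.5211, 0.0696]] [[0.5299, 0.0742, 0.0734], [0.5293, 0.0725, 0.0791], [0.529, 0.0717, 0.0805]] (array([0.52866545, 0.073176  , 0.07747959]), np.float64(0.0033266833941759857))
A [[0.4697, 0.0132], [0.4694, 0.0121], [0.4702, 0.0115], [0.4602, 0.0066]] [[0.4694, 0.0131, 0.0738], [0.4699, 0.0122, 0.0741], [0.4692, 0.0108, 0.0815]] (array([0.46927003, 0.01189484, 0.07773644]), np.float64(0.0038206341917678206))
[0.49896774 0.04253542 0.07760802] 0.08534203331660621 0.8010232841686727
0.780567080870358
[0.50063202 0.04386709 0.0725    ]
shift [-2.000e-03 -1.000e-04  1.472e-01] turn [0.    0.001 0.028] q [-0.05 -0.02 -0.03  1.56  0.   -0.86] t 5.55 F [ 0.1  0.7 -0.2] w 0.0853
```

Four views agree: centre (0.500, 0.043), axis height 0.073 to 0.077 (0.0725 expected), yaw ≈0.79. Descending and closing.

Converted, 0.02 rad / 3.1416 = 0.0064.

```bash
python3 jog.py '[[0.085,[-0.002,0,0.04],[0,0,0.0064]],[0.085,[-0.002,0,0.08],[0,0,0.0064]],[0.085,[-0.002,0,0.11],[0,0,0.0064]],[0.085,[-0.002,0,0.13],[0,0,0.0064]],[0.085,[-0.002,0,0.147],[0,0,0.0064]],[0.085,[-0.002,0,0.147],[0,0,0.0064]]]'
python3 jog.py '[[0.015,[0,0,0],[0,0,0]],[0.015,[0,0,0],[0,0,0]],[0.015,[0,0,0],[0,0,0]],[0.015,[0,0,0],[0,0,0]],[0.015,[0,0,0],[0,0,0]],[0.015,[0,0,0],[0,0,0]],[0.015,[0,0,0],[0,0,0]],[0.015,[0,0,0],[0,0,0]]]' 50
```

```text
clock: 6.15
position: [0.499, 0.0449, 0.2244]
ee_rot: [3.137, -0.004, -2.351]
contact_force: [-0.4, 0.7, 0.7]
grip_width: 0.0849
grasp_force: 0.0
clock: 6.95
position: [0.5011, 0.0433, 0.2289]
ee_rot: [-3.139, 0.001, -2.352]
contact_force: [1.4, -1.4, 5.0]
grip_width: 0.0172
grasp_force: 48.9
```

Gripped at 49 N. Pulling straight up.

```bash
python3 jog.py '[[0.015,[0,0,-0.005],[0,0,0]],[0.015,[0,0,-0.01],[0,0,0]],[0.015,[0,0,-0.015],[0,0,0]],[0.015,[0,0,-0.03],[0,0,0]],[0.015,[0,0,-0.06],[0,0,0]],[0.015,[0,0,-0.1],[0,0,0]],[0.015,[0,0,-0.12],[0,0,0]]]' 60
python3 -c "
from h import *
to(.531,-.309,.15,3.14)"
```

```text
clock: 7.65
position: [0.5003, 0.0438, 0.35]
ee_rot: [3.142, 0.001, -2.351]
contact_force: [0.3, 0.4, 0.0]
grip_width: 0.0169
grasp_force: 59.7
shift [ 0.2293 -0.27    0.0447] turn [0.    0.001 0.792] q [-0.05 -0.02 -0.08  1.51  0.   -0.84] t 7.65 F [0.3 0.4 0. ] w 0.0169
```

Converted, 0.79 rad / 3.1416 = 0.2515.

```bash
python3 jog.py '[[0.015,[0.028,-0.034,0],[0,0,0.0318]],[0.015,[0.056,-0.068,0],[0,0,0.0637]],[0.015,[0.084,-0.1,0],[0,0,0.0955]],[0.015,[0.112,-0.134,0],[0,0,0.1273]],[0.015,[0.14,-0.168,0],[0,0,0.1592]],[0.015,[0.17,-0.2,0],[0,0,0.191]],[0.015,[0.2,-0.235,0],[0,0,0.2228]],[0.015,[0.229,-0.27,0],[0,0,0.2515]]]'
python3 jog.py '[[0.015,[0,0,0],[0,0,0]],[0.015,[0,0,0],[0,0,0]]]'
python3 -c "
from h import *
wrist('w5')
a=load('w5')['image'];b=grab('top','t5')['image'][180:390,370:640]
cv2.imwrite('pics/m5.png',np.hstack([cv2.resize(a,(440,330)),cv2.resize(b,(360,330))])[:,:,::-1])"
```

```text
clock: 8.45
position: [0.5305, -0.3103, 0.3462]
ee_rot: [3.138, -0.003, 3.138]
contact_force: [0.0, 0.5, -0.9]
grip_width: 0.0171
grasp_force: 59.8
clock: 8.65
position: [0.5305, -0.3097, 0.3456]
ee_rot: [3.138, -0.003, 3.14]
contact_force: [0.8, 0.8, -1.9]
grip_width: 0.0168
grasp_force: 59.8
```

View pics/w5.png

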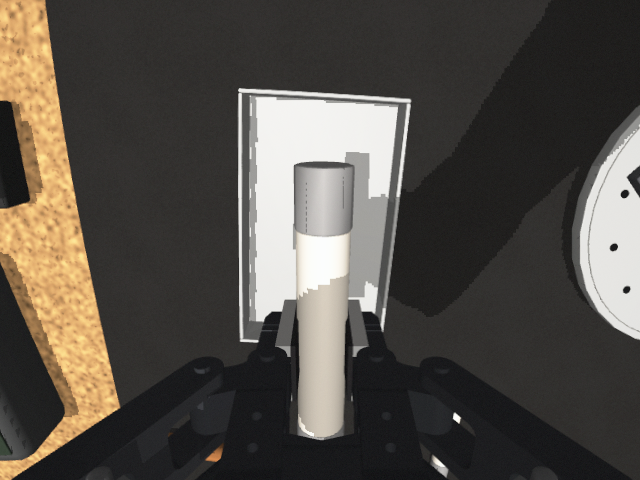

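The fuse is held across the middle of its tube. The tray rim corners visible are (239,90), (410,100) and (241,341), with the right wall running to about (383,332). The fuse lies along the tray's long side.

```bash
python3 - <<'E'
from h import *
W=load('w5');T=load('top0')
a,b,c=[plane(W,p,.038) for p in((239,90),(410,100),(241,341))]
print(a,b,c,np.linalg.norm(a-b),np.linalg.norm(a-c),'ctr',(b+c)/2,'yaw',np.arctan2(*(c-a)[1::-1]))
for p,q in(((239,90),(500,348)),((410,100),(441,344)),((241,341),(503,250))): print(tri((W,p),(T,q)))
e=(b+c)/2; to(e[0],e[1],.003+.013,np.pi+np.arctan2(*(c-a)[1::-1]))
# fuse cap end on axis in gripper: expected height of grasp
print(robot.get_state()['position'][2]-.155)
E
```

```text
[ 0.4278916  -0.36359455  0.038     ] [ 0.4344837 -0.2459506  0.038    ] [ 0.62454694 -0.37496745  0.038     ] 0.1178284987385092 0.19698391819594613 ctr [ 0.52951532 -0.31045902  0.038     ] yaw -0.05776730927519768
(array([ 0.42802038, -0.36244434,  0.04341952]), np.float64(0.00029692534366136447))
(array([ 0.43430137, -0.2441448 ,  0.02984295]), np.float64(0.00025423303268195955))
(array([ 0.62805962, -0.37672749,  0.03298471]), np.float64(0.000576758948808316))
shift [ 0.0011 -0.0028  0.1759] turn [ 0.002 -0.002  0.059] q [-0.64  0.28  0.24  1.54  0.   -0.64] t 8.75 F [ 0.   0.2 -0.3] w 0.0173
0.1918559876491838
```

The tray measures 118×197 mm, centre (0.530, -0.310), yaw -0.06. Fingertips reach 18 mm below the grasp, so they will meet the floor with the fuse about 8 mm up. I'll lower to just above the floor and release with a narrow opening, since fully open would touch the tray walls.

Converted, 0.06 rad / 3.1416 = 0.0191.

```bash
python3 jog.py '[[0.015,[0,-0.003,0.04],[0,0,0.0191]],[0.015,[0,-0.003,0.08],[0,0,0.0191]],[0.015,[0,-0.003,0.12],[0,0,0.0191]],[0.015,[0,-0.003,0.14],[0,0,0.0191]],[0.015,[0,-0.003,0.155],[0,0,0.0191]],[0.015,[0,-0.003,0.155],[0,0,0.0191]],[0.015,[0,-0.003,0.155],[0,0,0.0191]]]'
python3 -c "
from h import *
to(.53,-.310,.0255,np.pi-.058)"
```

```text
clock: 9.45
position: [0.5317, -0.3116, 0.1939]
ee_rot: [-3.141, 0.001, 3.083]
contact_force: [0.2, 0.2, 0.9]
grip_width: 0.0173
grasp_force: 59.8
shift [0.0018 0.0015 0.0134] turn [-0.001  0.001 -0.001] q [-0.64  0.34  0.01  1.24  0.   -0.58] t 9.45 F [0.2 0.2 0.9] w 0.0173
```

```bash
python3 jog.py '[[0.015,[0.001,0.001,0.005],[0,0,0]],[0.015,[0.001,0.001,0.009],[0,0,0]],[0.015,[0.001,0.001,0.012],[0,0,0]],[0.015,[0.001,0.001,0.013],[0,0,0]],[0.015,[0.001,0.001,0.013],[0,0,0]],[0.015,[0.001,0.001,0.013],[0,0,0]]]'
```

```text
clock: 10.05
position: [0.5302, -0.3112, 0.1799]
ee_rot: [-3.141, 0.0, 3.082]
contact_force: [-1.2, 0.0, 0.1]
grip_width: 0.0168
grasp_force: 60.4
```

```bash
python3 jog.py '[[0.02,[0,0,0],[0,0,0]],[0.024,[0,0,0],[0,0,0]],[0.026,[0,0,0],[0,0,0]],[0.026,[0,0,0],[0,0,0]],[0.026,[0,0,0],[0,0,0]],[0.026,[0,0,0],[0,0,0]],[0.026,[0,0,0],[0,0,0]],[0.026,[0,0,0],[0,0,0]]]' 20
python3 jog.py '[[0.03,[0,0,0],[0,0,0]],[0.034,[0,0,0],[0,0,0]],[0.034,[0,0,0],[0,0,0]],[0.034,[0,0,0],[0,0,0]],[0.034,[0,0,-0.01],[0,0,0]],[0.034,[0,0,-0.03],[0,0,0]],[0.034,[0,0,-0.07],[0,0,0]],[0.034,[0,0,-0.11],[0,0,0]]]'
python3 jog.py '[[0.034,[0.03,0,-0.03],[0,0,0]],[0.034,[0.03,0,-0.03],[0,0,0]],[0.034,[0.03,0,-0.03],[0,0,0]]]'
python3 -c "
from h import *
wrist('w6')
grab('top','t6');grab('scene','s6')
c=lambda f,x,y,w,h:cv2.resize(load(f)['image'][y:y+h,x:x+w],(400,300))
cv2.imwrite('pics/m6.png',np.vstack([np.hstack([c('w6',0,0,640,480),c('t6',80,120,440,330)]),np.hstack([c('s6',150,160,120,90),c('s6',400,220,120,90)])])[:,:,::-1])"
```

```text
clock: 10.85
position: [0.5302, -0.311, 0.1797]
ee_rot: [3.142, -0.0, 3.082]
contact_force: [0.4, 0.1, 0.6]
grip_width: 0.0263
grasp_force: 0.0
clock: 11.65
position: [0.5297, -0.3107, 0.2905]
ee_rot: [3.141, -0.002, 3.082]
contact_force: [0.5, -0.4, 0.2]
grip_width: 0.0339
grasp_force: 0.0
clock: 11.95
position: [0.5004, -0.3096, 0.322]
ee_rot: [-3.139, 0.004, 3.081]
contact_force: [0.0, 0.1, -0.3]
grip_width: 0.0341
grasp_force: 0.0
```

View pics/m6.png

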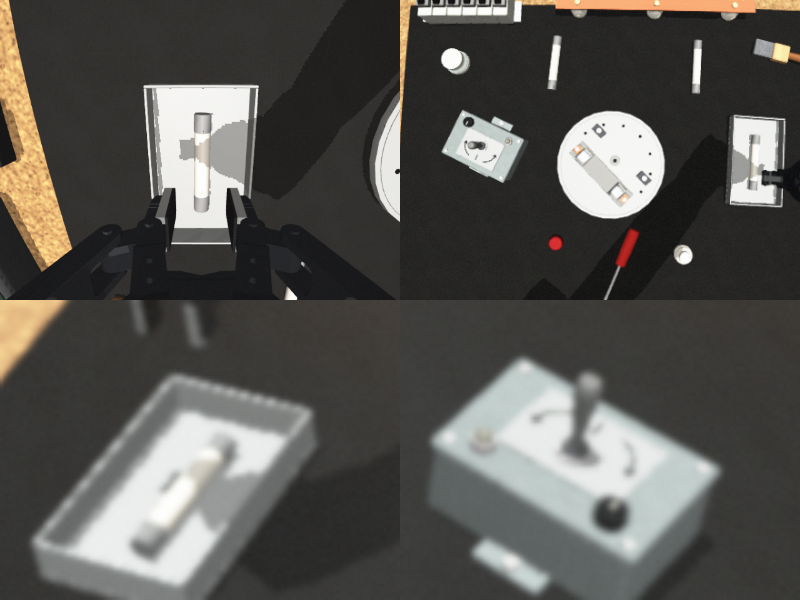

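The fuse lies flat in mid-tray, the clips are empty, the toggle is upright and the spares look in place. I'll check numerically that everything is at rest, then hand in.

```bash
python3 jog.py '[[0.034,[0,0,0],[0,0,0]],[0.034,[0,0,0],[0,0,0]],[0.034,[0,0,0],[0,0,0]],[0.034,[0,0,0],[0,0,0]],[0.034,[0,0,0],[0,0,0]]]' | tail -2
python3 - <<'E'
from h import *
a=load('t6')['image'].astype(int);b=grab('top','t7')['image'].astype(int);z=load('top0')['image'].astype(int)
print('tray change',abs(a-b)[245:350,440:505].max(),'spares',abs(z-b)[155:222,240:260].max(),abs(z-b)[160:226,398:414].max())
if abs(a-b)[245:350,440:505].max()<40: print(job_done())
E
```

```text
grip_width: 0.0341
grasp_force: 0.0
tray change 47 spares 13 11
```

```bash
python3 jog.py '[[0.034,[0,0,0],[0,0,0]],[0.034,[0,0,0],[0,0,0]],[0.034,[0,0,0],[0,0,0]],[0.034,[0,0,0],[0,0,0]],[0.034,[0,0,0],[0,0,0]]]' | tail -1
python3 - <<'E'
from h import *
b=load('t7')['image'].astype(int);c=grab('top','t8')['image'].astype(int);a=load('t6')['image'].astype(int)
for p,q in((a,b),(b,c)):
    d=abs(p-q).max(2)[245:350,440:505]; print(d.max(),(d>20).sum(),np.argwhere(d>20)[:6].tolist())
E
```

```text
grasp_force: 0.0
47 30 [[54, 27], [54, 28], [62, 42], [62, 53], [62, 54], [63, 37]]
69 11 [[55, 38], [63, 53], [63, 54], [66, 37], [67, 37], [73, 37]]
```

The only changing pixels are at the gripper's edge and its shadow, from arm jitter, so the fuse is still.

```bash
python3 -c "
from workcell import robot, optics, job_done
print(job_done())"
```

```text
the job is handed in; nothing more can be done
None
```

I've handed the job in: the toggle is upright in its centre off position, the blown fuse lies flat in the scrap tray, and the two good fuses have not moved; the fuse dropped about 8 mm onto the tray floor on release, because the fingertips would otherwise have touched the floor.

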